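# Set the length stop and butt the offcut against it

### The arm

A 7-joint arm with a two-finger parallel gripper is mounted at the origin on a cart in front of the work surface, level with it; the furniture and walls round the work are solid. World frame = base frame: x ahead of the robot, y to its left, z up, the work surface at z = 0. Lengths are in m, angles in rad, forces in N, time in s.
With the tool pointing down it reaches from about 0.425 to 0.925 m from the base axis. Payload 6.8 kg.
Tool frame: the origin (TCP) lies at the very end of the fingers, on their centre line; the grasp point (between the pads) lies 19 mm behind it (arm.hold_point_z is the distance from the TCP to the grasp point, in m); z points along the fingers, y is the line along which they close (so a half turn about z gives the same grasp; the last joint's range is limited). The gripper opens to 85 mm and grips with 20 to 120 N. Pads are 22 mm wide; open, the fingers measure 114 mm over their backs; the gripper's body (76 mm by 85 mm) begins 54 mm behind the grasp point. The pads swing forward as they close: fully open they stand 13 mm farther back than shut.
Start: joints at [1.082, 0.477, 0.022, 1.555, -0.011, 1.109, -0.083], TCP at [0.251, -0.627, 0.231] pointing down, gripper open.
Joint ranges: [-2.96, 2.96], [-0.34, 2.1], [-1.41, 1.46], [0.24, 2.44], [-1.37, 4.51], [0.17, 1.92], [-2.96, 2.96]. Speed limits (rad/s): [2.39, 2.39, 3.14, 3.14, 3.14, 3.14, 3.14].

### API

Orientations are given as a unit quaternion [w, x, y, z].
In Python, from workcell import arm gives the robot as it stands.
- The arm moves only by the shell command python3 shift.py FILE [OPENING], which reads ROWS from the file FILE. ROWS is a JSON object with one list for each field, all of the same length, 1 to 8, a row being the entries at one place: tx, ty, tz (the shift in units of 25 mm), ax, ay, az (a rotation vector in units of 0.25 rad); each row is the pose to reach, as a shift and turn from the pose commanded when the command began, along the tool's axes at that moment; what a row does not reach only later rows make up. A row lasts 1/12 s, in which the tool goes at most 0.0417 m and 0.125 rad, less where a joint would pass 70% of its speed; a pose out of reach is approached as far as the arm can. OPENING is the opening from 0.0 (shut) to 1.0 (fully open), set as the command begins (- or left out keeps the last). The fingers move at their own pace and stop on an object; the grip force is fixed at half the most. Time passes only in rows, so rows that do not move let the fingers close. It prints the time, the measured TCP pose, the force, the opening and the grip force at its end. Input that does not fit is refused with a message, and nothing moves.
- arm.get_state(): the state, without advancing time (a new reading comes with each control period).
- arm.snapshot(name): name is "side" or "top"; returns a dict with "frame" (384x512x3 uint8, red, green, blue), "fx", "fy", "cx", "cy" (pixels), "R" (3x3) and "t" (3): a world point X has camera coordinates R X + t. Camera axes: x right, y down, z forward; pixel columns grow to the right and rows downward; lengths in m; the calibration is good to about 2 mm. A picture is of the moment at which its call begins. There is no depth.
- arm.sign_off(): hands the job in; it is judged then, once.
The state is a dict: "time_s": time; "q": joint angles; "joint_velocities": joint speeds; "joint_efforts": joint torques, N m; "tool_pos": TCP position; "tool_rot": TCP orientation; "contact_force": force on the tool from outside, world axes, zero at the start; "torque": the same for the moment, N m; "grip_width": opening from 0.0 (shut) to 1.0 (fully open); "grasp_force": force on a finger pad.
Only numpy, scipy, OpenCV 4.12 (cv2) and the standard library are available. Lean on these libraries where they do the work, as an engineer would, in place of code of your own. Each camera call takes 0.05 s, during which the arm holds its last target. There are 200 camera calls.

### The job

Push the blue sliding stop along its rail until its spring pin clicks into the slot beside the red tag. Then push the wooden offcut along the channel until it rests up against the stop, gently enough that the stop stays clicked in at the red tag. Only push with the fingers: do not pinch, lift or carry the stop or the offcut, and leave the tape measure and the screwdriver where they are.

Things in the scene. Friction and masses are not known exactly. Their poses are not given: they have to be found in the camera images.
- stop_rail: Fixed length-stop jig on the bench, 122 x 345 mm: plywood base and aluminium rail. Origin on the bench top (z = 0); x points away from the robot, y along the rail (stop starts near the -y end, offcut near +y), z up. Covers x -59 to +64, y -170 to +176 mm. Rail: x 0 to +60, 40 mm high; on it a steel track 48 mm high with three slots at y = -75, -35 and +5 mm, one beside each tag.
- channel (a point): Point on the middle line of the channel in front of the rail, at rail x = -25 mm, y = 0, on the channel's floor, 12 mm above the bench. The channel runs along the rail, 49.5 mm wide, between the rail and a front lip 7 mm high; both ends are open, except that the stop's nose stands in it.
- sliding_stop (a joint): Travel of the blue stop along rail +y, m, 0 to 0.16; pin axis at rail y = -0.125 + this, so it is clicked in at 0.050, 0.090 or 0.130. Sliding takes 1 to 2 N; within about 5 mm of a slot's middle the spring pin drops and draws the stop in by itself (the push force dips); pushing it out, either way, takes about 7 N. Slots on the way are pushed through. It stays where left and cannot come off.
- push_tab (a point): Middle of the -y face of the stop's upright black push tab: 60 mm wide along x, 14 mm thick along y, 62 to 112 mm up. This point is 92 mm up, at rail x = 0, 32 mm from the pin axis towards -y; nothing stands on that side. Blue plate below: x -45 to +35, y -32 to +18 mm from the pin axis, 50 to 62 mm up. A brass pin knob, 17 mm across, stands beyond the tab at x = +17 mm, top 94 mm up.
- stop_pointer (a point): Tip of the small brass pointer on the +x side of the sliding stop, level with the pin axis along the rail, at rail x = +50 mm, 54 mm up; it stands right over a tag's centre when the stop is clicked in there. Axes as the rail's.
- stop_face (a point): Middle of the stop's +y face in the channel, where the offcut is to rest: 18 mm from the pin axis towards +y, rail x = -25 mm, 34.5 mm up; the face spans 42 mm along x and 14 to 62 mm height. Axes as the rail's.
- stop_pin (a joint): How far the spring pin has dropped, in m: about 0 to 0.0005 when it rides on the track, a little over 0.003 when it is clicked into a slot.
- tag_red: Red round tag 17 mm across, 3 mm thick, lying on the rail at rail x = +50 mm beside one of the three slots, centred on it along y; fixed. Origin at the middle of its underside. A yellow and a white tag mark the other two slots; which colour is where changes.
- offcut: Sawn softwood offcut, 45 x 90 x 45 mm (its own x, y, z), about 0.12 kg, lying loose in the channel with its 90 mm length along the rail; origin at the middle of its underside, 12 mm above the bench. Its top is 57 mm up. Push it by its +y end towards rail -y.
- tape: Black and yellow tape measure, 64 x 66 x 34 mm, loose on the bench behind the rail; a bystander. Origin at the middle of its underside.
- screwdriver: Amber-handled screwdriver, 27 x 184 x 24 mm, loose on the bench behind the rail; a bystander. Origin at the middle of its underside.

How it is judged:
On the way, in this order (a step that is already met when the one before it is completed fails the run):
1. the sliding stop is clicked into the slot beside the red tag (horizontal distance between stop_pointer and tag_red below 0.004 m and value of joint stop_pin above 0.0025 m and velocity of joint sliding_stop between -0.01 and 0.01 m/s), for 0.2 s.
2. the offcut rests against the stop, which is still clicked in (horizontal distance between stop_pointer and tag_red below 0.004 m and value of joint stop_pin above 0.0025 m and y of offcut in the frame of stop_face between 0.042 and 0.048 m and z of offcut in the frame of stop_rail below 0.015 m and x of offcut in the frame of stop_rail between -0.032 and -0.018 m and angle between the y axis of offcut and the y axis of stop_rail, either way round below 0.08 rad), for 0.2 s.
At the end, for the whole second after the job is handed in: The stop's pointer is within 4 mm of the red tag's centre with the pin dropped by over 2.5 mm into that slot, and the offcut lies flat and straight (within 0.08 rad) in the channel, at rest, its end no more than 3 mm from the stop's face (all of step 2 and linear speed of offcut below 0.01 m/s); the robot touches nothing.
It fails at once if the offcut is lifted or tipped (z of offcut in the frame of stop_rail above 0.02 m or angle between offcut's own z axis and vertical above 0.25 rad).
It fails at once if the offcut is pinched or shoved hard (over 25 N from the fingers) (contact force between the fingers and offcut above 25 N).
It fails at once if the sliding stop is pinched or shoved hard (over 25 N from the fingers) (contact force between the fingers and sliding_stop above 25 N).
It fails at once if the tape measure or the screwdriver is disturbed (moved over 20 mm) (distance of any of tape, screwdriver from where it was at the start of the episode above 0.02 m).
It also fails if it takes over 48 s, if anything falls off the work surface, if the arm or the gripper's body presses on something with over 40 N, if the wrist force passes 120 N, or if a joint passes its speed limit or range.

## Working session

There is one attempt and no reset: what is moved stays moved. The work goes in short steps, Python scripts to look and compute and a shell command to move; the robot and the scene stay as the last step left them, time stands still between calls to the robot, and variables do not carry over. Pictures are saved under pics/ and viewed, at most 10 in all, crops included, and the job is handed in when it is done.

```bash
mkdir -p pics; ls
python3 - <<'E'
from workcell import arm
import cv2
for n in("top","side"):
    s=arm.snapshot(n); cv2.imwrite(f"pics/{n}0.png",s["frame"][:,:,::-1]); print(n,s["fx"],s["cx"],s["cy"],s["R"],s["t"])
print(arm.get_state())
E
```

```text
pics
shift.py
workcell.py
top 356.56167413907815 259.6285062344668 191.47037872891997 [[ 0.53506139 -0.84480442  0.00384714]
 [-0.8210298  -0.52106575 -0.23323926]
 [ 0.19904617  0.1216387  -0.97241177]] [-0.16399589  0.61453831  0.81082255]
side 455.5107682040749 250.28142972621072 190.60104950907385 [[-0.87840551 -0.47774448 -0.012805  ]
 [-0.30538093  0.58169599 -0.75390468]
 [ 0.36762242 -0.65832362 -0.65685902]] [0.62492802 0.14313766 0.77913551]
{'time_s': 0.1, 'q': array([ 1.08190857,  0.47773991,  0.02231989,  1.55635504, -0.01150771,
        1.10929088, -0.08311611]), 'joint_velocities': array([ 0.00247717,  0.00104515,  0.0009128 , -0.00266335, -0.00207059,
       -0.00096096,  0.00049013]), 'joint_efforts': array([ 4.46233928e-03, -5.97760069e+01,  1.61407616e+00, -2.81954831e+01,
        1.28753707e-02,  4.99335118e-03, -2.47449668e-05]), 'tool_pos': array([ 0.25067076, -0.62615193,  0.23040638]), 'tool_rot': array([-8.06204895e-04,  9.81927474e-01,  1.89255758e-01, -2.08628069e-04]), 'contact_force': array([-0.71910537, -0.46787503,  0.91732076]), 'torque': array([0.01027932, 0.01370361, 0.00873863]), 'grasp_force': 0.0, 'grip_width': 0.9991691875660758}
```

View pics/top0.png

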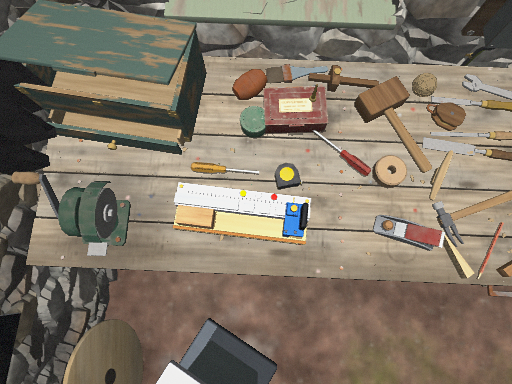

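View pics/side0.png

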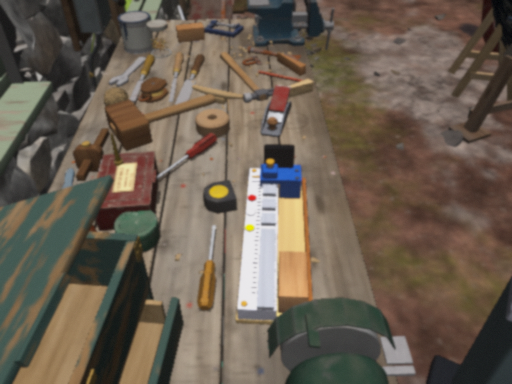

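The top view shows the jig at columns 174–311 and rows 183–243. The blue stop is at about (295,217), the red tag at (274,197), the yellow tag at (243,194) and the offcut at about (195,217). I'll zoom in for precise pixels.

Run:
```python
import cv2,numpy as np
a=cv2.imread("pics/top0.png")[172:252,165:320]; b=cv2.imread("pics/side0.png")[135:330,225:325]
a=cv2.resize(a,None,fx=5,fy=5,interpolation=2); cv2.imwrite("pics/topc.png",a)
b=cv2.resize(cv2.rotate(b,cv2.ROTATE_90_CLOCKWISE),None,fx=4,fy=4,interpolation=2); cv2.imwrite("pics/sidec.png",b)
```

```text
(no output)
```

View pics/topc.png

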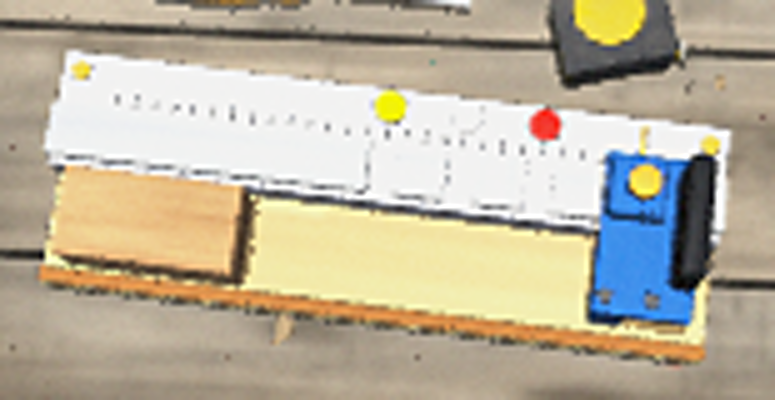

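View pics/sidec.png

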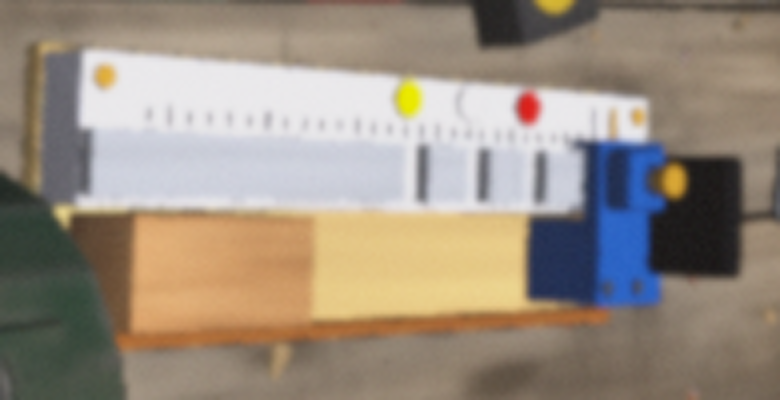

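The red tag is at top crop (545,125), beside the first slot (y=-75). The white tag is in the middle and the yellow one is at crop (390,106), y=+5. The stop's pointer is at top crop (645,140), and the offcut's top spans (62–243, 166–278). Now I'll fit the pose.

```bash
cat > h.py <<'E'
import numpy as np
from workcell import arm
from scipy.optimize import least_squares
from scipy.spatial.transform import Rotation as Ro
def proj(s,P):
    c=np.asarray(P)@np.array(s["R"]).T+s["t"]; return np.c_[s["fx"]*c[:,0]/c[:,2]+s["cx"],s["fy"]*c[:,1]/c[:,2]+s["cy"]]
def w(p,P):  # rail->world
    P=np.array(P,float); c,sn=np.cos(p[2]),np.sin(p[2])
    return np.c_[p[0]+c*P[:,0]-sn*P[:,1],p[1]+sn*P[:,0]+c*P[:,1],P[:,2]]
def tops(u): return (np.array(u)+.5)/5-.5+[165,172]
def sides(u): # crop rotated cw: crop h=195; rot x = h-1-row, y = col
    u=(np.array(u)+.5)/4-.5; return np.c_[225+u[:,1],135+194-u[:,0]]
E
python3 - <<'E'
from h import *
import cv2
T=arm.snapshot("top");S=arm.snapshot("side")
def cen(s,lo,hi,box):
    x0,y0,x1,y1=box; f=cv2.cvtColor(s["frame"],cv2.COLOR_RGB2HSV)[y0:y1,x0:x1]
    m=cv2.moments(cv2.inRange(f,lo,hi),True); return np.array([x0+m["m10"]/m["m00"],y0+m["m01"]/m["m00"]])
red=((0,150,120),(8,255,255)); yel=((24,150,120),(35,255,255))
uT=np.array([cen(T,*red,(266,190,282,204)),cen(T,*yel,(236,186,250,202))])
uS=np.array([cen(S,*red,(245,190,258,204)),cen(S,*yel,(242,220,257,235))])
print(uT,uS)
tag=[[.05,-.075,.0425],[.05,.005,.0425]]
cam=np.array([[.5,-.3]])
railT=tops([[66,52],[730,130]]); railP=[[.06,.176,.04],[.06,-.170,.04]]
f=lambda p:np.r_[(proj(T,w(p,tag))-uT).ravel(),(proj(S,w(p,tag))-uS).ravel(),.3*(proj(T,w(p,railP))-railT).ravel()]
best=min((least_squares(f,[.65,-.3,y]) for y in(0,.5,1)),key=lambda r:r.cost)
p=best.x; print("rail",p,best.fun.round(2)); np.save("rail.npy",p)
ptr=tops([[645,129]])
q=least_squares(lambda q:(proj(T,w(p,[[.05,-.125+q[0],.054]]))-ptr).ravel(),[.01]); print("q",q.x,q.fun)
def inv(s,u,z):
    return [least_squares(lambda a:(proj(s,w(p,[[a[0],a[1],z]]))-v).ravel(),[0,0]).x.round(4) for v in u]
print("offcut top corners",inv(T,tops([[65,166],[245,186],[236,278],[52,258]]),.057))
print("side off",inv(S,sides([[132,213],[312,213],[312,320],[132,332]]),.057))
print("plate",inv(T,tops([[606,150],[590,320],[690,325]]),.062))
print("yawdeg",np.degrees(p[2])); st=arm.get_state(); print(st["tool_pos"],Ro.from_quat(st["tool_rot"][[1,2,3,0]]).as_matrix().round(3))
E
```

```text
[[273.78571429 196.5       ]
 [242.59259259 192.74074074]] [[251.61904762 197.42857143]
 [249.33333333 227.25      ]]
rail [0.54432062 0.20375063 0.44479833] [-0.2  -0.31 -0.01 -0.22  0.21 -0.13  0.23 -0.13 -0.05 -0.22  0.05 -0.19]
q [-0.00030889] [-0.01455548  0.12326704]
offcut top corners [array([-0.0042,  0.1611]), array([-0.0034,  0.0703]), array([-0.0495,  0.0678]), array([-0.0506,  0.1594])]
side off [array([-0.0015,  0.1625]), array([-0.0008,  0.073 ]), array([-0.0448,  0.0712]), array([-0.0461,  0.1605])]
plate [array([ 0.0354, -0.1064]), array([-0.0498, -0.1074]), array([-0.0463, -0.156 ])]
yawdeg 25.485067203274113
[ 0.25072632 -0.62631621  0.23070642] [[ 0.928  0.372 -0.   ]
 [ 0.372 -0.928  0.001]
 [-0.    -0.001 -1.   ]]
```

```bash
cat >> h.py <<'E'
def here():
    st=arm.get_state(); p=np.load("rail.npy"); M=Ro.from_quat(st["tool_rot"][[1,2,3,0]]).as_matrix()
    d=st["tool_pos"]-[p[0],p[1],0]; r=Ro.from_euler("z",-p[2]).apply(d); return st,p,M,r
def plan(x,y,z): # rail coords target, tool x = rail x, tool y = -rail y
    st,p,M,r=here(); t=w(p,[[x,y,z]])[0]
    Mt=Ro.from_euler("z",p[2]).as_matrix()@np.diag([1,-1,-1.])
    print("rail now",r.round(4),"shift",(M.T@(t-st["tool_pos"])).round(4),"rot",Ro.from_matrix(M.T@Mt).as_rotvec().round(4),"F",Ro.from_euler("z",-p[2]).apply(st["contact_force"]).round(1),"t",round(st["time_s"],2))
E
python3 -c "
from h import *
plan(0,-.21,.22);plan(0,-.21,.087)"
```

```text
rail now [-0.6222 -0.623   0.2307] shift [ 0.5945 -0.4519  0.0112] rot [-0.0011  0.     -0.064 ] F [ 0.1 -0.3 -0.8] t 0.2
rail now [-0.6222 -0.623   0.2307] shift [ 0.5945 -0.4518  0.1442] rot [-0.0011  0.     -0.064 ] F [ 0.1 -0.3 -0.8] t 0.2
```
Move in tool axes; 8 rows per command; each row ~0.04 max. 8 rows ×(0.033,-0.025)=0.0413. Total 18 rows.
Cumulative from command beginning: rows can just repeat final; speed clamps at most. "A row ... tool goes at most 0.0417; what not reached later rows make up". So I can write the target 0.264 -0.2 as 8 identical rows. But "pose to reach". Fine: write increments anyway? Simple: identical rows of big target, limited by clamp.

The rows are not in the units I measure in: shifts go in units of 25 mm and turns go in units of 0.25 rad. I convert before sending: -0.2 m is -8, 0.26 m is 10.4, -0.064 rad is -0.256.

```bash
R="0"; echo '{"tx": [10.4, 10.4, 10.4, 10.4, 10.4, 10.4, 10.4, 10.4], "ty": [-8, -8, -8, -8, -8, -8, -8, -8], "tz": [0, 0, 0, 0, 0, 0, 0, 0], "ax": [0, 0, 0, 0, 0, 0, 0, 0], "ay": [0, 0, 0, 0, 0, 0, 0, 0], "az": [-0.256, -0.256, -0.256, -0.256, -0.256, -0.256, -0.256, -0.256]}' > mv.in && python3 shift.py mv.in 0.0; python3 -c "
from h import *
plan(0,-.21,.22)"
```

```text
time_s: 0.87
tool_pos: [0.4191, -0.3416, 0.2314]
tool_rot: [-0.0, 0.975, 0.221, 0.0]
contact_force: [0.7, -0.7, -0.4]
grip_width: -0.0
grasp_force: 0.0
rail now [-0.3477 -0.4384  0.2314] shift [ 0.348  -0.2279  0.0116] rot [-0.0001 -0.0005  0.0014] F [ 0.3 -0.9 -0.4] t 0.87
```

Converted, 0.25 m is 10, -0.16 m is -6.4.

```bash
echo '{"tx": [10, 10, 10, 10, 10, 10, 10, 10], "ty": [-6.4, -6.4, -6.4, -6.4, -6.4, -6.4, -6.4, -6.4], "tz": [0, 0, 0, 0, 0, 0, 0, 0], "ax": [0, 0, 0, 0, 0, 0, 0, 0], "ay": [0, 0, 0, 0, 0, 0, 0, 0], "az": [0, 0, 0, 0, 0, 0, 0, 0]}' > mv.in && python3 shift.py mv.in; python3 -c "
from h import *
plan(0,-.21,.087)"
```

```text
time_s: 1.53
tool_pos: [0.5781, -0.0829, 0.2315]
tool_rot: [-0.002, 0.974, 0.226, 0.002]
contact_force: [-0.1, 1.1, -1.0]
grip_width: 0.003
grasp_force: 0.0
rail now [-0.0928 -0.2733  0.2315] shift [ 0.0928 -0.0619  0.1452] rot [-0.0031 -0.0044  0.0106] F [ 0.3  1.  -1. ] t 1.53
```

```bash
echo '{"tx": [1.2, 2.4, 3.6, 3.92, 3.92, 3.92, 3.92, 3.92], "ty": [-0.8, -1.6, -2.4, -2.6, -2.6, -2.6, -2.6, -2.6], "tz": [0.8, 1.6, 2.4, 3.6, 4.8, 5.6, 5.76, 5.76], "ax": [0, 0, 0, 0, 0, 0, 0, 0], "ay": [0, 0, 0, 0, 0, 0, 0, 0], "az": [0, 0, 0, 0, 0, 0, 0, 0]}' > mv.in && python3 shift.py mv.in; python3 -c "
from h import *
plan(0,-.172,.087)"
```

```text
time_s: 2.2
tool_pos: [0.634, 0.0081, 0.0857]
tool_rot: [-0.0, 0.975, 0.221, -0.002]
contact_force: [0.2, 0.0, -0.1]
grip_width: 0.003
grasp_force: 0.0
rail now [-0.0032 -0.2152  0.0857] shift [ 0.0032 -0.0432 -0.0012] rot [-0.0012  0.0033 -0.0001] F [ 0.2 -0.1 -0.1] t 2.2
```

Converted, -0.024 m is -0.96, -0.021 m is -0.84.

```bash
echo '{"tx": [0, 0, 0, 0, 0, 0, 0, 0], "ty": [-0.12, -0.24, -0.36, -0.48, -0.6, -0.72, -0.84, -0.96], "tz": [0, 0, 0, 0, 0, 0, 0, 0], "ax": [0, 0, 0, 0, 0, 0, 0, 0], "ay": [0, 0, 0, 0, 0, 0, 0, 0], "az": [0, 0, 0, 0, 0, 0, 0, 0]}' > mv.in && python3 shift.py mv.in; python3 -c "
from h import *
plan(0,-.172,.087)"
```

```text
time_s: 2.87
tool_pos: [0.6248, 0.0305, 0.0875]
tool_rot: [0.0, 0.975, 0.221, 0.0]
contact_force: [-0.9, -0.1, -0.7]
grip_width: 0.0
grasp_force: 0.0
rail now [-0.0019 -0.1911  0.0875] shift [ 0.0019 -0.0191  0.0005] rot [ 0.0001 -0.0002  0.0001] F [-0.9  0.3 -0.7] t 2.87
```

Converted, -0.024 m is -0.96, -0.021 m is -0.84.

```bash
echo '{"tx": [0, 0, 0, 0, 0, 0, 0, 0], "ty": [-0.12, -0.24, -0.36, -0.48, -0.6, -0.72, -0.84, -0.96], "tz": [0, 0, 0, 0, 0, 0, 0, 0], "ax": [0, 0, 0, 0, 0, 0, 0, 0], "ay": [0, 0, 0, 0, 0, 0, 0, 0], "az": [0, 0, 0, 0, 0, 0, 0, 0]}' > mv.in && python3 shift.py mv.in
python3 - <<'E'
from h import *
import cv2
plan(0,-.172,.087)
s=arm.snapshot("top");cv2.imwrite("pics/t1.png",cv2.resize(s["frame"][165:255,165:325,::-1],None,fx=5,fy=5,interpolation=2))
E
```

```text
time_s: 3.53
tool_pos: [0.6147, 0.0516, 0.0873]
tool_rot: [0.0, 0.975, 0.22, 0.0]
contact_force: [2.0, -2.0, -0.2]
grip_width: -0.0
grasp_force: 1.0
rail now [-0.0019 -0.1676  0.0873] shift [0.0019 0.0044 0.0003] rot [ 0.0007 -0.0001 -0.0003] F [ 0.9 -2.6 -0.2] t 3.53
```

View pics/t1.png

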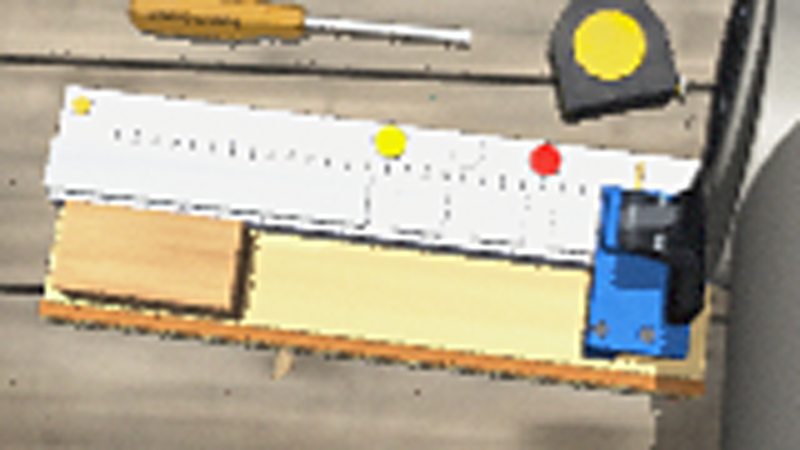

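The pointer is at crop (640,172), so the fingers are on the tab and the stop has moved about 2.5 mm. I'll keep pushing.

Converted, -0.032 m is -1.28, -0.028 m is -1.12.

```bash
echo '{"tx": [0, 0, 0, 0, 0, 0, 0, 0], "ty": [-0.16, -0.32, -0.48, -0.64, -0.8, -0.96, -1.12, -1.28], "tz": [0, 0, 0, 0, 0, 0, 0, 0], "ax": [0, 0, 0, 0, 0, 0, 0, 0], "ay": [0, 0, 0, 0, 0, 0, 0, 0], "az": [0, 0, 0, 0, 0, 0, 0, 0]}' > mv.in && python3 shift.py mv.in; python3 -c "
from h import *
plan(0,-.122,.087)"
```

```text
time_s: 4.25
tool_pos: [0.6006, 0.0811, 0.0873]
tool_rot: [0.0, 0.975, 0.221, 0.0]
contact_force: [1.5, -1.6, -1.3]
grip_width: -0.001
grasp_force: 1.2
rail now [-0.0019 -0.135   0.0873] shift [ 0.0019 -0.013   0.0003] rot [0. 0. 0.] F [ 0.7 -2.1 -1.3] t 4.25
```

```bash
echo '{"tx": [0, 0, 0, 0, 0, 0, 0, 0], "ty": [-0.04, -0.08, -0.12, -0.16, -0.2, -0.24, -0.28, -0.32], "tz": [0, 0, 0, 0, 0, 0, 0, 0], "ax": [0, 0, 0, 0, 0, 0, 0, 0], "ay": [0, 0, 0, 0, 0, 0, 0, 0], "az": [0, 0, 0, 0, 0, 0, 0, 0]}' > mv.in && python3 shift.py mv.in
python3 - <<'E'
from h import *
plan(0,-.122,.087)
E
```

```text
time_s: 4.92
tool_pos: [0.5973, 0.0881, 0.0873]
tool_rot: [-0.0, 0.975, 0.221, -0.0]
contact_force: [0.4, -1.3, 0.6]
grip_width: -0.002
grasp_force: 0.3
rail now [-0.0019 -0.1272  0.0873] shift [ 0.0019 -0.0052  0.0003] rot [-0.0002  0.0001 -0.    ] F [-0.2 -1.4  0.6] t 4.92
```

Now in finer 1 mm steps, watching for the dip in force.

```bash
for i in 1 ; do echo '{"tx": [0, 0], "ty": [-0.04, -0.04], "tz": [0, 0], "ax": [0, 0], "ay": [0, 0], "az": [0, 0]}' > mv.in && python3 shift.py mv.in ; done | grep -E "force"; echo '{"tx": [0, 0], "ty": [-0.04, -0.04], "tz": [0, 0], "ax": [0, 0], "ay": [0, 0], "az": [0, 0]}' > mv.in && python3 shift.py mv.in | grep force;echo '{"tx": [0, 0], "ty": [-0.04, -0.04], "tz": [0, 0], "ax": [0, 0], "ay": [0, 0], "az": [0, 0]}' > mv.in && python3 shift.py mv.in | grep force
python3 - <<'E'
from h import *
import cv2
plan(0,-.122,.087)
s=arm.snapshot("side");cv2.imwrite("pics/s2.png",cv2.resize(s["frame"][135:235,225:325,::-1],None,fx=6,fy=6,interpolation=2))
E
```

```text
contact_force: [-0.7, -0.5, -0.6]
grasp_force: 0.0
contact_force: [-0.5, -0.1, -0.1]
grasp_force: 0.0
contact_force: [-0.4, -0.3, -0.6]
grasp_force: 0.0
rail now [-0.0019 -0.1241  0.0873] shift [ 0.0019 -0.0021  0.0003] rot [-0.0002  0.      0.0002] F [-0.5 -0.1 -0.6] t 5.42
```

View pics/s2.png

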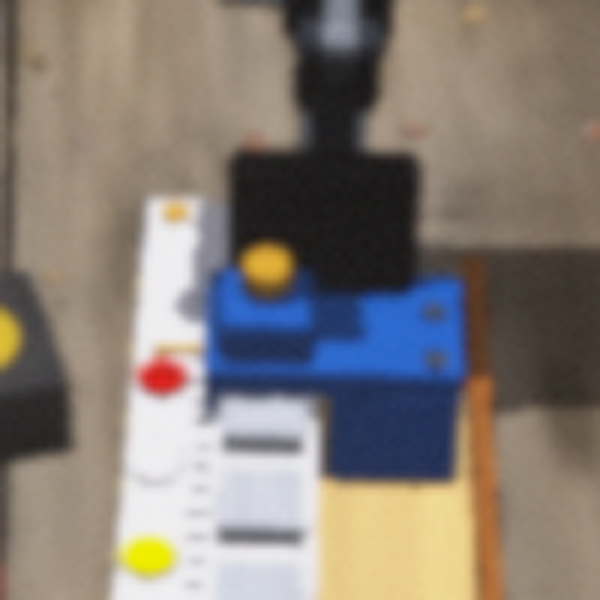

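Converted, -0.11 m is -4.4, -0.113 m is -4.52.

```bash
echo '{"tx": [0, 0, 0, 0, 0, 0], "ty": [0.6, 1.2, 1.2, 1.2, 1.2, 1.2], "tz": [0, 0, -1.6, -3.2, -4.4, -4.52], "ax": [0, 0, 0, 0, 0, 0], "ay": [0, 0, 0, 0, 0, 0], "az": [0, 0, 0, 0, 0, 0]}' > mv.in && python3 shift.py mv.in
python3 - <<'E'
from h import *
S=arm.snapshot("side");T=arm.snapshot("top");p=np.load("rail.npy")
u=(np.array([155,349])+.5)/6-.5+[225,135]
print(least_squares(lambda a:(proj(S,w(p,[[a[0],a[1],.054]]))-u).ravel(),[0.05,-.08]).x)
f=lambda r,c,z:least_squares(lambda a:(proj(T,w(p,[[a[0],a[1],z]]))-[c,r]).ravel(),[0,0]).x
for z in(0,.1,.2): print("grinder right edge",z,f(215,131,z),f(185,117,z))
plan(-.025,.195,.2)
import cv2
cv2.imwrite("pics/t3.png",cv2.resize(T["frame"][160:260,40:330,::-1],None,fx=2.7,fy=2.7,interpolation=2))
E
```

```text
time_s: 5.97
tool_pos: [0.6126, 0.0643, 0.207]
tool_rot: [0.0, 0.975, 0.22, 0.005]
contact_force: [1.0, -0.6, 1.0]
grip_width: 0.001
grasp_force: 0.0
[ 0.0525847  -0.07508069]
grinder right edge 0 [-0.03629373  0.29292638] [0.03966159 0.34697276]
grinder right edge 0.1 [-0.04895096  0.25505805] [0.0188583  0.30330806]
grinder right edge 0.2 [-0.06160819  0.21718972] [-0.00194498  0.25964337]
rail now [-0.001  -0.1547  0.2021] shift [-0.0242 -0.3497  0.0016] rot [ 0.0012 -0.0035 -0.0003] F [-0.3 -0.4  0.1] t 6.07
```

View pics/t3.png

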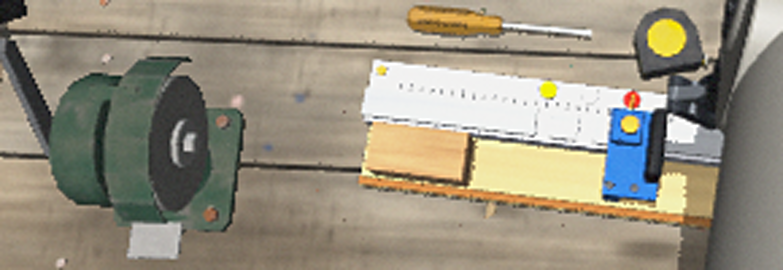

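The pin is in (pointer at rail y = -0.075). The grinder is clear of the offcut end, with its foot at rail y ≥ 0.29.

```bash
echo '{"tx": [-0.96, -0.96, -0.96, -0.96, -0.96, -0.96, -0.96, -0.96], "ty": [-11.2, -11.2, -11.2, -11.2, -11.2, -11.2, -11.2, -11.2], "tz": [0, 0, 0, 0, 0, 0, 0, 0], "ax": [0, 0, 0, 0, 0, 0, 0, 0], "ay": [0, 0, 0, 0, 0, 0, 0, 0], "az": [0, 0, 0, 0, 0, 0, 0, 0]}' > mv.in && python3 shift.py mv.in; python3 -c "
from h import *
plan(-.025,.184,.2)"
```

```text
time_s: 6.73
tool_pos: [0.4609, 0.3129, 0.1989]
tool_rot: [-0.002, 0.974, 0.226, -0.002]
contact_force: [0.0, 0.7, 0.8]
grip_width: 0.004
grasp_force: 0.0
rail now [-0.0284  0.1344  0.1989] shift [ 0.0039 -0.0496 -0.0009] rot [-0.0039  0.0028  0.0112] F [0.3 0.6 0.8] t 6.73
```

Converted, -0.05 m is -2, -0.035 m is -1.4.

```bash
echo '{"tx": [0.08, 0.08, 0.08, 0.08], "ty": [-1.4, -2, -2, -2], "tz": [0, 0, 0, 0], "ax": [0, 0, 0, 0], "ay": [0, 0, 0, 0], "az": [0, 0, 0, 0]}' > mv.in && python3 shift.py mv.in
python3 - <<'E'
from h import *
plan(-.025,.184,.033)
E
```

```text
time_s: 7.07
tool_pos: [0.4461, 0.3518, 0.1987]
tool_rot: [0.001, 0.975, 0.222, -0.001]
contact_force: [-0.2, -0.2, 0.5]
grip_width: -0.001
grasp_force: 0.0
rail now [-0.025   0.1759  0.1987] shift [ 0.0004 -0.0082  0.1657] rot [0.0007 0.0028 0.0021] F [-0.3 -0.1  0.5] t 7.07
```

```bash
echo '{"tx": [0, 0, 0, 0, 0, 0, 0, 0], "ty": [-0.36, -0.36, -0.36, -0.36, -0.36, -0.36, -0.36, -0.36], "tz": [0, 1.6, 3.2, 4.6, 5.4, 6, 6.4, 6.64], "ax": [0, 0, 0, 0, 0, 0, 0, 0], "ay": [0, 0, 0, 0, 0, 0, 0, 0], "az": [0, 0, 0, 0, 0, 0, 0, 0]}' > mv.in && python3 shift.py mv.in
python3 - <<'E'
from h import *
plan(-.025,.0,.033)
E
```

```text
time_s: 7.73
tool_pos: [0.4432, 0.3588, 0.0327]
tool_rot: [0.001, 0.976, 0.22, -0.001]
contact_force: [0.9, -0.3, 0.1]
grip_width: 0.002
grasp_force: 0.0
rail now [-0.0246  0.1835  0.0327] shift [-2.000e-04  1.835e-01 -1.000e-04] rot [ 0.001   0.0022 -0.0013] F [ 0.7 -0.7  0.1] t 7.73
```

```bash
echo '{"tx": [0, 0, 0, 0, 0, 0, 0, 0], "ty": [0.12, 0.24, 0.36, 0.48, 0.64, 0.8, 1, 1.2], "tz": [0, 0, 0, 0, 0, 0, 0, 0], "ax": [0, 0, 0, 0, 0, 0, 0, 0], "ay": [0, 0, 0, 0, 0, 0, 0, 0], "az": [0, 0, 0, 0, 0, 0, 0, 0]}' > mv.in && python3 shift.py mv.in; python3 -c "
from h import *
plan(-.025,.046,.033)"
```

```text
time_s: 8.4
tool_pos: [0.4566, 0.3327, 0.0346]
tool_rot: [-0.0, 0.975, 0.221, 0.0]
contact_force: [0.8, 1.3, 0.9]
grip_width: -0.001
grasp_force: 0.4
rail now [-0.0237  0.1542  0.0346] shift [-0.0013  0.1082  0.0016] rot [-0.0001 -0.0005 -0.0001] F [1.3 0.8 0.9] t 8.4
```

```bash
echo '{"tx": [0, 0, 0, 0, 0, 0, 0, 0], "ty": [0.2, 0.4, 0.6, 0.8, 1, 1.2, 1.4, 1.6], "tz": [0, 0, 0, 0, 0, 0, 0, 0], "ax": [0, 0, 0, 0, 0, 0, 0, 0], "ay": [0, 0, 0, 0, 0, 0, 0, 0], "az": [0, 0, 0, 0, 0, 0, 0, 0]}' > mv.in && python3 shift.py mv.in; python3 -c "
from h import *
plan(-.025,.046,.033)"
```

```text
time_s: 9.07
tool_pos: [0.4736, 0.2964, 0.0343]
tool_rot: [0.0, 0.975, 0.221, -0.0]
contact_force: [-0.5, 0.3, 0.8]
grip_width: 0.0
grasp_force: 0.4
rail now [-0.024   0.1141  0.0343] shift [-0.001   0.0681  0.0013] rot [ 0.0001  0.0001 -0.    ] F [-0.3  0.5  0.8] t 9.07
```

Converted, 0.037 m is 1.48, 0.034 m is 1.36.

```bash
echo '{"tx": [0, 0, 0, 0, 0, 0, 0, 0], "ty": [0.2, 0.4, 0.6, 0.8, 1, 1.2, 1.36, 1.48], "tz": [0, 0, 0, 0, 0, 0, 0, 0], "ax": [0, 0, 0, 0, 0, 0, 0, 0], "ay": [0, 0, 0, 0, 0, 0, 0, 0], "az": [0, 0, 0, 0, 0, 0, 0, 0]}' > mv.in && python3 shift.py mv.in
python3 - <<'E'
from h import *
import cv2
plan(-.025,.046,.033)
s=arm.snapshot("top");cv2.imwrite("pics/t4.png",cv2.resize(s["frame"][165:255,165:325,::-1],None,fx=5,fy=5,interpolation=2))
E
```

```text
time_s: 9.73
tool_pos: [0.4896, 0.2629, 0.0343]
tool_rot: [0.0, 0.975, 0.22, 0.0]
contact_force: [-1.0, 1.1, -0.0]
grip_width: 0.001
grasp_force: 0.3
rail now [-0.0239  0.0769  0.0343] shift [-0.0011  0.0309  0.0013] rot [ 0.0002  0.     -0.0005] F [-0.4  1.4 -0. ] t 9.73
```

View pics/t4.png

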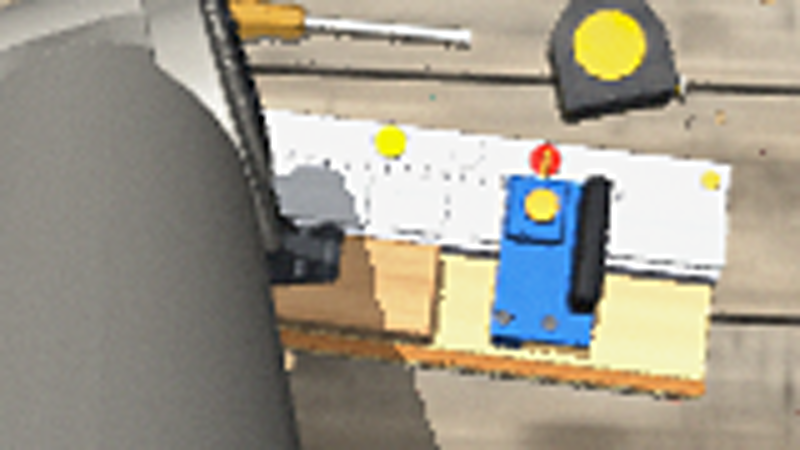

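The pointer sits over the red tag at crop (545,158). The offcut's front end is at crop x≈438 and the stop's edge at about 498, a gap of roughly 30 mm.

Converted, 0.024 m is 0.96, 0.021 m is 0.84.

```bash
echo '{"tx": [0, 0, 0, 0, 0, 0, 0, 0], "ty": [0.12, 0.24, 0.36, 0.48, 0.6, 0.72, 0.84, 0.96], "tz": [0, 0, 0, 0, 0, 0, 0, 0], "ax": [0, 0, 0, 0, 0, 0, 0, 0], "ay": [0, 0, 0, 0, 0, 0, 0, 0], "az": [0, 0, 0, 0, 0, 0, 0, 0]}' > mv.in && python3 shift.py mv.in; python3 -c "
from h import *
plan(-.025,.046,.033)"
```

```text
time_s: 10.45
tool_pos: [0.4998, 0.2415, 0.0343]
tool_rot: [0.0, 0.975, 0.221, -0.0]
contact_force: [0.8, 0.9, -0.4]
grip_width: 0.002
grasp_force: 0.2
rail now [-0.024   0.0532  0.0343] shift [-0.001   0.0072  0.0013] rot [ 0.0001  0.0001 -0.0001] F [ 1.1  0.4 -0.4] t 10.45
```

```bash
for k in 1; do echo '{"tx": [0, 0, 0], "ty": [0.04, 0.08, 0.08], "tz": [0, 0, 0], "ax": [0, 0, 0], "ay": [0, 0, 0], "az": [0, 0, 0]}' > mv.in && python3 shift.py mv.in | grep force; done; echo '{"tx": [0, 0], "ty": [0.04, 0.04], "tz": [0, 0], "ax": [0, 0], "ay": [0, 0], "az": [0, 0]}' > mv.in && python3 shift.py mv.in | grep force; echo '{"tx": [0, 0], "ty": [0.04, 0.04], "tz": [0, 0], "ax": [0, 0], "ay": [0, 0], "az": [0, 0]}' > mv.in && python3 shift.py mv.in | grep force; python3 -c "
from h import *
plan(-.025,.046,.033)"
```

```text
contact_force: [-0.1, -1.2, 0.2]
grasp_force: 0.0
contact_force: [-0.4, -0.1, 0.3]
grasp_force: 0.0
contact_force: [0.5, 0.8, 0.3]
grasp_force: 0.1
rail now [-0.0239  0.0495  0.0343] shift [-0.0011  0.0035  0.0013] rot [ 0. -0. -0.] F [0.8 0.5 0.3] t 11.03
```

```bash
m(){ grep -E "force" | tr '\n' ' '; echo; }; echo '{"tx": [0, 0], "ty": [0.04, 0.04], "tz": [0, 0], "ax": [0, 0], "ay": [0, 0], "az": [0, 0]}' > mv.in && python3 shift.py mv.in | m; echo '{"tx": [0, 0], "ty": [0.04, 0.04], "tz": [0, 0], "ax": [0, 0], "ay": [0, 0], "az": [0, 0]}' > mv.in && python3 shift.py mv.in | m; python3 -c "
from h import *
plan(-.025,.046,.033)"
```

```text
contact_force: [0.4, 0.6, -0.4] grasp_force: 0.1 
contact_force: [-0.3, 0.6, 1.1] grasp_force: 0.1 
rail now [-0.0239  0.0476  0.0343] shift [-0.0011  0.0016  0.0013] rot [-0.0001 -0.     -0.0001] F [-0.   0.6  1.1] t 11.37
```

```bash
echo '{"tx": [0, 0], "ty": [0.02, 0.02], "tz": [0, 0], "ax": [0, 0], "ay": [0, 0], "az": [0, 0]}' > mv.in && python3 shift.py mv.in | grep force; python3 -c "
from h import *
plan(-.025,.046,.033)"
```

```text
contact_force: [-1.3, 0.3, 0.5]
grasp_force: 0.9
rail now [-0.0239  0.0475  0.0343] shift [-0.0011  0.0015  0.0013] rot [-0.0004 -0.      0.0004] F [-1.1  0.8  0.5] t 11.53
```

Converted, 0.0005 m is 0.02.

```bash
echo '{"tx": [0, 0], "ty": [0.02, 0.02], "tz": [0, 0], "ax": [0, 0], "ay": [0, 0], "az": [0, 0]}' > mv.in && python3 shift.py mv.in | grep force; python3 -c "
from h import *
plan(-.025,.046,.033)"
```

```text
contact_force: [-2.0, 1.5, -0.7]
grasp_force: 1.6
rail now [-0.0239  0.0473  0.0343] shift [-0.0011  0.0013  0.0013] rot [-0.0007 -0.0001  0.0005] F [-1.1  2.2 -0.7] t 11.7
```

The TCP has stalled while the force rises, so the offcut is against the stop. I'll hold briefly, then back off.

Converted, -0.04 m is -1.6, -0.03 m is -1.2.

```bash
echo '{"tx": [0, 0, 0, 0, 0, 0, 0, 0], "ty": [0, 0, 0, -0.16, -0.6, -1.2, -1.6, -1.6], "tz": [0, 0, 0, 0, 0, 0, 0, 0], "ax": [0, 0, 0, 0, 0, 0, 0, 0], "ay": [0, 0, 0, 0, 0, 0, 0, 0], "az": [0, 0, 0, 0, 0, 0, 0, 0]}' > mv.in && python3 shift.py mv.in|grep force; echo '{"tx": [0, 0, 0, 0, -1.2, -2.4, -3.6, -4], "ty": [0, 0, 0, 0, -0.8, -2, -2, -2], "tz": [-1.6, -3.2, -4.8, -6, -6.4, -6.4, -6.4, -6.4], "ax": [0, 0, 0, 0, 0, 0, 0, 0], "ay": [0, 0, 0, 0, 0, 0, 0, 0], "az": [0, 0, 0, 0, 0, 0, 0, 0]}' > mv.in && python3 shift.py mv.in
python3 - <<'E'
from h import *
import cv2
s=arm.snapshot("top");a=cv2.resize(s["frame"][165:255,165:325,::-1],None,fx=4,fy=4,interpolation=2)
s=arm.snapshot("side");b=cv2.resize(cv2.rotate(s["frame"][135:330,225:325,::-1],0),(640,328),interpolation=2)[:230]
cv2.imwrite("pics/t5.png",np.vstack([a,b]))
E
```

```text
contact_force: [-0.4, -0.8, -0.3]
grasp_force: 0.0
time_s: 13.03
tool_pos: [0.3696, 0.2728, 0.1943]
tool_rot: [0.001, 0.975, 0.222, -0.001]
contact_force: [0.2, -0.6, -0.2]
grip_width: 0.002
grasp_force: 0.0
```

View pics/t5.png

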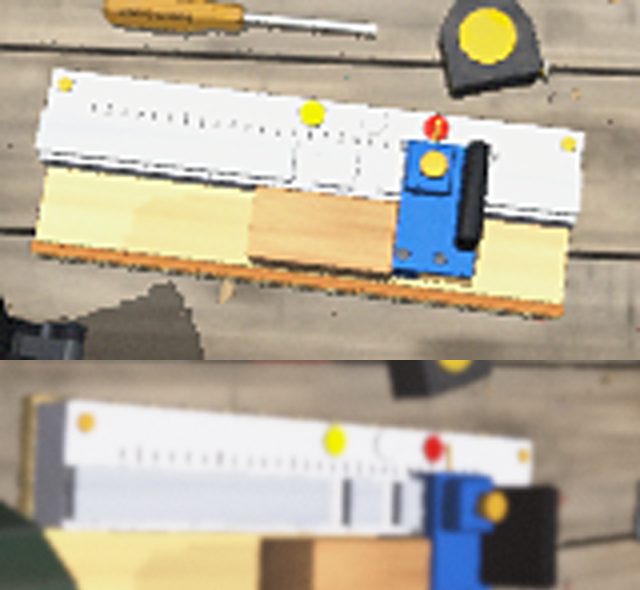

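The pointer is over the red tag at (436,127). The offcut lies straight and is flush against the stop at x≈398, and the arm is clear.

```bash
python3 -c "
from workcell import arm
print(arm.sign_off())"
```

```text
the job is handed in; nothing more can be done
None
```

The stop is clicked in at the red tag, the offcut rests against it in the channel with the arm clear, and I handed the job in at about 13 s; sign-off returned no verdict.

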